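# Set the winder's tension arm to its flagged reading

## Robot

A 6-joint arm with a two-finger parallel gripper is mounted at the origin on a cart in front of the work surface, level with it; the furniture and walls round the work are solid. World frame = base frame: x ahead of the robot, y to its left, z up, the work surface at z = 0. Lengths are in m, angles in rad, forces in N, time in s.
With the tool pointing down it reaches from about 0.25 to 0.725 m from the base axis. Payload 4 kg.
Tool frame: the origin (TCP) lies on the centre line of the jaws, within the pads' length; the fingertips stand 19 mm ahead of it and the grasp point (between the pads) is the TCP; z points along the fingers, y is the line along which they close (so a half turn about z gives the same grasp; the last joint's range is limited). The gripper opens to 85 mm and grips with 20 to 120 N. Pads are 22 mm wide; open, the fingers measure 114 mm over their backs; the gripper's body (76 mm by 85 mm) begins 54 mm behind the grasp point. The pads swing forward as they close: fully open they stand 13 mm farther back than shut.
Start: joints at [-1.103, 0.241, 0.005, 1.335, 0, 1.571], TCP at [0.225, -0.446, 0.25] pointing down, gripper open.
Joint ranges: [-2.72, 2.72], [-1.05, 1.87], [-1.09, 1.28], [-1.99, 2.15], [-1.42, 1.44], [-3.14, 3.14]. Speed limits (rad/s): [2.79, 2.79, 3.14, 3.14, 3.14, 3.14].

## Interface

Orientations are given as a unit quaternion [w, x, y, z].
In Python, from rig import telemetry, optics, arm gives the robot as it stands.
- The arm moves only by the shell command python3 -m creep 'ROWS' [OPENING] [FORCE]. ROWS is JSON, a list of rows, each a list of 6 numbers: the shift along the tool's x, y, z scaled (see below), then the turn, a rotation vector about the tool's x, y, z scaled (see below). A call has 1 to 12 rows; each row shifts and turns the commanded pose from where the row before left it, along the tool's axes as they then stand; what a row does not reach is not made up. The controller multiplies each number of a shift by 0.03 m and each number of a turn by 0.12 rad. A row lasts 1/12 s, in which the tool goes at most 41.7 mm and 7.16 degrees, less where a joint would pass 70% of its speed; a pose out of reach is approached as far as the arm can. A call with a number of a shift or a turn outside -1 to 1 is refused whole. A call with a gripper value outside its range is refused whole. OPENING is the opening, from -1 (shut) to 1 (fully open), set as the call begins (- or left out, the last holds). The fingers move at their own pace and stop on an object; FORCE is the grip in N (left out, the last holds). Time passes only in rows, so rows that do not move let the fingers close. It gives the time, the measured TCP pose, the force, the opening and the grip force at its end, in the units of the state.
- telemetry.state(): the state, without advancing time (a new reading comes with each control period).
- optics.snapshot(name): name is "side" or "top"; returns (picture, depth): 420x560x3 uint8, red, green, blue; 420x560 float32, m along the optical axis (not along the pixel's ray), 0 where there is no reading.
- optics.camera_model(name): a dict with "fov_y" (degrees; the focal length in pixels is half the picture's height over the tangent of half this angle, whatever the lens; pixels are square), "cx", "cy" (the principal point, pixels), "pose" (4x4, takes a point from camera to world coordinates). Camera axes: x right, y down, z forward; pixel columns grow to the right and rows downward; lengths in m; the calibration is good to about 2 mm. A picture is of the moment at which its call begins. camera_model takes no time and is no camera call.
- arm.finish_job(): hands the job in; it is judged then, once.
The state is a dict: "time": time; "joints": joint angles; "joint_vel": joint speeds; "effort": joint torques, N m; "tool_pos": TCP position; "ee_rot": TCP orientation; "contact_force": force on the tool from outside, world axes, zero at the start; "wrist_torque": the same for the moment, N m; "gripper_width": finger opening in m; "finger_force": force on a finger pad.
Only numpy, scipy, OpenCV 4.12 (cv2) and the standard library are available. Lean on these libraries where they do the work, as an engineer would, in place of code of your own. Each camera call takes 0.05 s, during which the arm holds its last target. There are 200 camera calls.

## Task

Check the coil winder's sprung tension arm: push the arm by its orange roller through its travel until the red drag needle on the scale points at the yellow flag, and hold it there for a second. Then ease the arm back to its stop without letting it snap, leaving the needle pointing at the flag, and leave everything else on the bench where it is.

Things in the scene. Friction and masses are not known exactly. Their poses are not given: they have to be found in the camera images.
- tension_stand: Wire-tension stand, fixed: grey housing topped by a blue plate 190 x 250 mm, top 60 mm up; origin = centre of its underside. Steel pivot post (20 mm across, 118 mm high) at x +60, y 0 mm on its own axes; two fixed white pulleys 100 mm high at x +55, y +-90. White arc scale (ticks 0.05 rad apart) on the pivot's -x side. A stop post 86 mm high, 60 mm from the pivot, just beyond the arm's home line.
- tension_arm (a joint): Turn of the sprung arm about the pivot, rad. 0 = home at its stop, where the spring returns it: it points 0.60 rad towards -y from the stand's -x direction. Grows clockwise from above (tip swings to the stand's +y) up to 1.15. Bar 14 mm wide, 72 to 81 mm above the bench. Push needed at the roller: 2.1 N at home, 5.5 N at 0.95. Let go beyond 0.4, it snaps back faster than 2 rad/s.
- roller (a point): Centre of the orange roller at the arm's end: upright cylinder 32 mm across, 83 to 131 mm above the bench, 155 mm from the pivot axis; this point is 108 mm up. A 12 mm steel pin stands 3 mm above it. Frame: x outward along the arm, z up; the arm swings to its -y as the joint grows, so it is pushed from its +y side. The roller does not spin.
- needle_tip (a point): Tip of the red drag needle (4 mm wide, 64 to 68 mm above the bench), on the same pivot, ahead of the arm; this point is 118 mm from the pivot axis. A pin under the arm pushes the needle on clockwise; it stays where it is left when the arm goes back. While driven it points 0.193 rad ahead of the arm; at the start it stands a little farther ahead.
- flag_tip (a point): Inner tip of the yellow set flag, a 22 x 7 mm tab on the scale's outer rim marking the reading wanted. 118 mm from the pivot axis, 66 mm above the bench: coincides with needle_tip when the needle points at it. Stiff, stays put; between 0.6 and 1.25 rad clockwise of the arm's home line.
- drive_point (a point): Point that moves with the arm, 118 mm from the pivot axis and 0.193 rad ahead of the arm's centre line, 66 mm above the bench: the needle tip lies here while the arm is driving the needle.
- solder_spool: Spool of solder, 86 x 70 x 56 mm, a loose bystander lying on the bench; origin at the centre of its underside.
- multimeter: Yellow and black hand multimeter, 165 x 82 x 43 mm, a loose bystander lying on the bench; origin at the centre of its underside.
- circuit_card: Green circuit card, 70 x 110 x 15 mm, a loose bystander lying on the bench; origin at the centre of its underside.
- screw_jar: Pale blue jar with white cap, 55 mm across, 68 mm high, a loose bystander lying on the bench; origin at the centre of its underside.
- flux_jar: Orange jar with black cap, 48 mm across, 62 mm high, a loose bystander lying on the bench; origin at the centre of its underside.
- relay: Cream plug-in relay, 36 x 36 x 54 mm, a loose bystander lying on the bench; origin at the centre of its underside.
- transformer: Transformer with orange winding, 109 x 66 x 56 mm, a loose bystander lying on the bench; origin at the centre of its underside.

How it is judged:
On the way:
1. the arm has driven the needle to the flag (within 5 mm at the tip) and is held there, with the arm still up against the needle (within 5 mm) (horizontal distance between needle_tip and flag_tip below 0.005 m and horizontal distance between drive_point and needle_tip below 0.005 m), for 0.7 s.
At the end, for the whole second after the job is handed in: The needle tip is within 5 mm of the flag tip, and the arm is back at its stop (joint under 0.05 rad) (horizontal distance between needle_tip and flag_tip below 0.005 m and value of joint tension_arm below 0.05 rad); the robot touches nothing.
It fails at once if the arm snaps back (faster than 2 rad/s) (velocity of joint tension_arm below -2 rad/s).
It fails at once if a bystander is displaced by more than 30 mm (distance of any of solder_spool, multimeter, circuit_card, screw_jar, flux_jar, relay, transformer from where it was at the start of the episode above 0.03 m).
It also fails if it takes over 53 s, if anything falls off the work surface, if the arm or the gripper's body presses on something with over 40 N, if the wrist force passes 120 N, or if a joint passes its speed limit or range.

## Working session

There is one attempt and no reset: what is moved stays moved. The work goes in short steps, Python scripts to look and compute and a shell command to move; the robot and the scene stay as the last step left them, time stands still between calls to the robot, and variables do not carry over. Pictures are saved under pics/ and viewed, at most 10 in all, crops included, and the job is handed in when it is done.

```bash
mkdir -p pics; ls; python3 - <<'E'
from rig import telemetry, optics, arm
import cv2, numpy as np
for n in ["side","top"]:
    p,d=optics.snapshot(n); cv2.imwrite(f"pics/{n}0.png",p[:,:,::-1]); np.savez(f"{n}0.npz",p=p,d=d)
    m=optics.camera_model(n); print(n,m)
print(telemetry.state())
E
```

```text
pics
side {'fov_y': 53.91284784780281, 'cx': 278.25146679087294, 'cy': 204.3289642740962, 'pose': array([[ 0.81485126, -0.3963187 ,  0.42302354,  0.12010162],
       [-0.57952691, -0.54075448,  0.60969923, -0.85646435],
       [-0.01288333, -0.74196771, -0.67031182,  0.67353786],
       [ 0.        ,  0.        ,  0.        ,  1.        ]])}
top {'fov_y': 43.51995208275492, 'cx': 282.5207194769578, 'cy': 208.30421993020647, 'pose': array([[-0.01366009, -0.99453686,  0.10348837,  0.36615315],
       [-0.99990571,  0.01344102, -0.00281393, -0.29367187],
       [ 0.00140757, -0.10351705, -0.99462668,  1.37271645],
       [ 0.        ,  0.        ,  0.        ,  1.        ]])}
{'time': 0.1, 'joints': array([-1.10300055e+00,  2.41362762e-01,  3.87432683e-03,  1.33525882e+00,
       -1.39484546e-05,  1.57078985e+00]), 'joint_vel': array([-0.00024347, -0.00140047,  0.00258744, -0.00164416,  0.00036197,
       -0.00074002]), 'effort': array([ 1.34296020e-03, -3.73139834e+01,  2.53009093e+01,  1.08570713e-02,
        7.37479445e-05,  2.23522210e-05]), 'tool_pos': array([ 0.22521059, -0.44579733,  0.24949531]), 'ee_rot': array([-9.47285010e-04,  9.72769155e-01,  2.31774071e-01, -2.32865111e-04]), 'contact_force': array([-0.31622463, -0.18729905,  0.16525899]), 'wrist_torque': array([-0.04262958, -0.02076806, -0.0358668 ]), 'finger_force': 0.0, 'gripper_width': 0.08539112417628886}
```

View pics/top0.png

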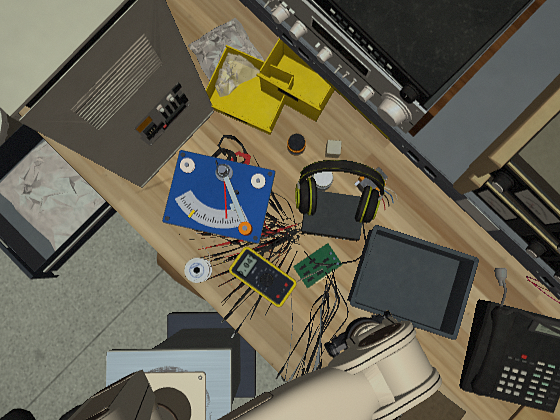

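View pics/side0.png

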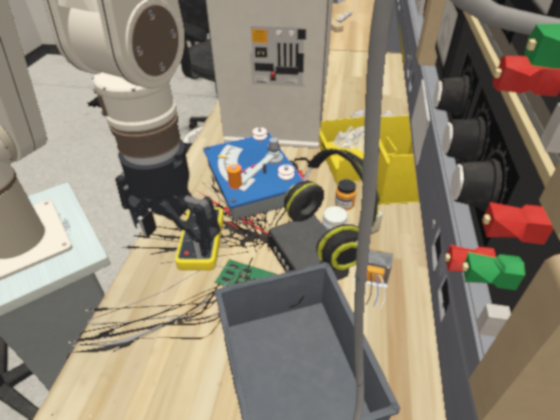

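The top view shows the blue stand with its pivot post near (223,171), the orange roller near (245,228), the red needle from there to about (227,218), and the yellow flag near (193,214). The side view shows the roller at (235,176) and the pulleys at (260,133) and (287,172), with nothing tall near the roller.

```bash
cat > h.py <<'E'
import numpy as np, cv2
from rig import optics
def ray(n,u,v):
    m=optics.camera_model(n); f=210/np.tan(np.radians(m["fov_y"]/2)); P=m["pose"]
    return P[:3,3], P[:3,:3]@np.array([(u-m["cx"])/f,(v-m["cy"])/f,1])
def onz(n,u,v,z):
    c,d=ray(n,u,v); return c+d*(z-c[2])/d[2]
def proj(n,X):
    m=optics.camera_model(n); f=210/np.tan(np.radians(m["fov_y"]/2)); P=m["pose"]
    q=P[:3,:3].T@(np.array(X)-P[:3,3]); return np.array([m["cx"]+f*q[0]/q[2],m["cy"]+f*q[1]/q[2]])
def mask(p,lo,hi,box):
    h=cv2.cvtColor(np.ascontiguousarray(p),cv2.COLOR_RGB2HSV); m=cv2.inRange(h,np.array(lo),np.array(hi))
    o=np.zeros_like(m); a,b,c,d=box; o[b:d,a:c]=m[b:d,a:c]; return o
def blobs(m,mina=3):
    n,l,s,c=cv2.connectedComponentsWithStats(m)
    return [(c[i].round(2),s[i].tolist()) for i in range(1,n) if s[i][4]>=mina]
E
python3 - <<'E'
from h import *
p=np.load("top0.npz")["p"]; box=(160,140,285,250)
print("orange",blobs(mask(p,(5,150,120),(18,255,255),box)))
print("yellow",blobs(mask(p,(21,130,120),(35,255,255),box)))
r=mask(p,(0,150,90),(4,255,255),box)|mask(p,(174,150,90),(180,255,255),box)
print("red",blobs(r))
print("blue",blobs(mask(p,(100,150,60),(125,255,255),box),50))
print("white",blobs(mask(p,(0,0,200),(180,40,255),box),10))
cv2.imwrite("pics/crop.png",cv2.resize(p[145:250,160:285,::-1],None,fx=5.6,fy=5.6,interpolation=cv2.INTER_CUBIC))
E
```

```text
orange [(array([244.46, 227.94]), [238, 222, 14, 13, 109])]
yellow [(array([190.83, 213.43]), [188, 210, 7, 8, 23]), (array([245.33, 241.33]), [245, 241, 2, 2, 3]), (array([246.5 , 248.09]), [242, 247, 10, 3, 22])]
red [(array([244.38, 156.83]), [235, 151, 16, 14, 84]), (array([231.75, 158.75]), [231, 157, 3, 4, 8]), (array([225.02, 198.8 ]), [224, 182, 3, 36, 54]), (array([266.62, 227.25]), [265, 225, 4, 5, 8]), (array([279.53, 229.32]), [277, 228, 8, 5, 19]), (array([268.7, 231.7]), [266, 231, 7, 2, 10]), (array([263.64, 234.36]), [261, 233, 7, 4, 11]), (array([223.13, 243.43]), [216, 241, 14, 5, 23]), (array([240.5 , 240.33]), [239, 240, 4, 2, 6]), (array([259.43, 246.29]), [257, 245, 6, 3, 7]), (array([207.86, 247.  ]), [205, 246, 6, 3, 7])]
blue [(array([219.25, 193.55]), [163, 150, 112, 93, 4677]), (array([227.99, 198.96]), [226, 187, 7, 23, 70])]
white [(array([186.96, 165.24]), [181, 159, 13, 13, 111]), (array([257.69, 180.55]), [251, 174, 14, 14, 127])]
```

View pics/crop.png

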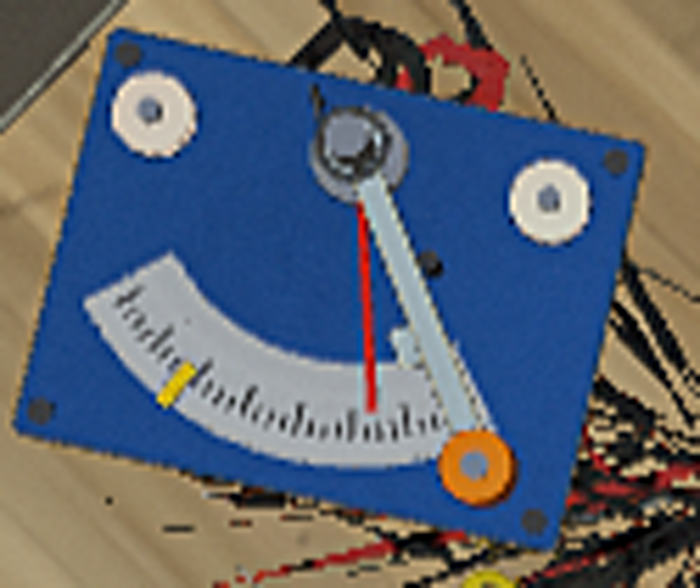

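The enlarged crop shows pulleys, pivot post, needle, flag (crop 175,385) and roller (crop 477,467) all clear, with the stop post beside the arm. Now I convert them to positions.

```bash
python3 - <<'E'
from h import *
p=np.load("top0.npz")["p"]; box=(160,140,285,250)
a=onz("top",186.96,165.24,.1)[:2]; b=onz("top",257.69,180.55,.1)[:2]
print("pulleys",a,b,np.linalg.norm(a-b))
# left pulley in image = stand which y? stand -x is image down; z up => +y is image left
yax=(a-b)/np.linalg.norm(a-b); xax=np.array([yax[1],-yax[0]])
piv=(a+b)/2+xax*.005
R=onz("top",244.46,227.94,.125)[:2]; 
s=np.arctan2(xax[1],xax[0]); print("stand yaw",s,"pivot",piv,"roller",R,np.linalg.norm(R-piv))
def ang(X): # clockwise angle from stand -x minus home
    v=X-piv; x=v@-xax; y=v@yax; return np.arctan2(y,x)+.6, np.hypot(x,y)
print("roller ang",ang(R))
m=mask(p,(21,130,120),(35,255,255),(180,205,200,222)); ys,xs=np.nonzero(m)
print("flag",[ang(onz("top",u,v,.066)[:2]) for u,v in [(xs.mean(),ys.mean())]])
F=np.array([ang(onz("top",u,v,.066)[:2]) for u,v in zip(xs,ys)]); print(F.min(0),F.max(0))
r=mask(p,(0,130,90),(5,255,255),(221,178,232,222))|mask(p,(172,130,90),(180,255,255),(221,178,232,222)); ys,xs=np.nonzero(r)
N=np.array([ang(onz("top",u,v,.066)[:2]) for u,v in zip(xs,ys)]); print("needle",np.median(N[N[:,1]>.06],0),N.max(0))
print("pivot px",proj("top",[*piv,.118]))
ys,xs=np.nonzero(mask(p,(5,150,120),(18,255,255),box)); print("roller circ",cv2.minEnclosingCircle(np.c_[xs,ys].astype(np.float32)))
# side cross-check of roller & flag
q=np.load("side0.npz")["p"]
print("side orange",blobs(mask(q,(3,150,120),(18,255,255),(200,150,310,220)),10),proj("side",[*R,.131]),proj("side",[*R,.083]))
d=np.load("top0.npz")["d"]; c,e=ray("top",241,226); print("roller z",[round((c+e*d[vv,uu])[2],3) for uu,vv in [(241,226)]])
E
```

```text
pulleys [ 0.60791741 -0.06438431] [ 0.56762904 -0.23748736] 0.17772962040563717
stand yaw -0.22867117121978653 pivot [ 0.59264307 -0.15206925] roller [ 0.45031462 -0.20617668] 0.1522662140164173
roller ang (np.float64(0.008042935424616537), np.float64(0.15226621401641727))
flag [(np.float64(1.0658307252574548), np.float64(0.13053913882771812))]
[1.04129491 0.12053912] [1.09255895 0.14025427]
needle [0.34268495 0.08789989] [0.40458247 0.11299183]
pivot px [221.90194135 169.61697047]
roller circ ((239.66749572753906, 210.1898193359375), 56.21464538574219)
side orange [(array([234.28, 176.96]), [228, 166, 13, 22, 217])] [231.99786788 167.6317224 ] [233.86861615 184.67742443]
roller z [np.float64(0.13)]
```

Geometry agrees with the given sizes: roller 152 mm from the pivot (155 given), height 130 mm, arm angle 0.01, and flag radius 120–140 mm. The flag is at about 1.066 rad, so the arm target is about 0.873. Next I move above the roller with the jaws along its tangent, testing the sign of joint 6 on the way.

```bash
python3 -m creep '[[0.935,-0.342,0.21,0,0,0],[0.935,-0.342,0.21,0,0,0],[0.935,-0.342,0.21,0,0,0],[0.935,-0.342,0.21,0,0,0],[0.935,-0.342,0.21,0,0,0],[0.935,-0.342,0.21,0,0,0],[0.935,-0.342,0.21,0,0,0],[0.935,-0.342,0.21,0,0,0],[0.935,-0.342,0.21,0,0,0],[0.935,-0.342,0.21,0,0,0],[0.935,-0.342,0.21,0,0,0],[0,0,0,0,0,0.87]]' 1
python3 -m creep '[[0,0,0,0,0,0],[0,0,0,0,0,0]]'
python3 -c "
from rig import telemetry as t
s=t.state();print(s['joints'],s['tool_pos'],s['ee_rot'])"
```

```text
time: 1.1
tool_pos: [0.4521, -0.2026, 0.1793]
ee_rot: [-0.001, 0.983, 0.183, -0.0]
contact_force: [0.3, -0.6, -0.0]
gripper_width: 0.0853
finger_force: 0.0
time: 1.27
tool_pos: [0.4497, -0.2061, 0.1805]
ee_rot: [-0.0, 0.983, 0.182, -0.001]
contact_force: [0.0, -0.4, -0.1]
gripper_width: 0.0852
finger_force: 0.0
[-4.29493244e-01  2.73502216e-01 -1.37999640e-01  1.16062722e+00
 -2.84744934e-04  2.34559847e+00] [ 0.44969487 -0.20605287  0.18054235] [-2.66769862e-04  9.83256320e-01  1.82226628e-01 -6.27022786e-04]
```

Joint 6 would pass its range while following the swing, so I make a half turn now for the equivalent grasp.

```bash
R='x'; python3 -m creep '[[0,0,0,0,0,-1],[0,0,0,0,0,-1],[0,0,0,0,0,-1],[0,0,0,0,0,-1],[0,0,0,0,0,-1],[0,0,0,0,0,-1],[0,0,0,0,0,-1],[0,0,0,0,0,-1],[0,0,0,0,0,-1],[0,0,0,0,0,-1],[0,0,0,0,0,-1],[0,0,0,0,0,-1]]' | tail -5 | head -1
python3 -m creep '[[0,0,0,0,0,-1],[0,0,0,0,0,-1],[0,0,0,0,0,-1],[0,0,0,0,0,-1],[0,0,0,0,0,-1],[0,0,0,0,0,-1],[0,0,0,0,0,-1],[0,0,0,0,0,-1],[0,0,0,0,0,-1],[0,0,0,0,0,-1],[0,0,0,0,0,-1],[0,0,0,0,0,-1]]' | tail -5 | head -1
python3 -m creep '[[0,0,0,0,0,-1],[0,0,0,0,0,-1],[0,0,0,0,0,-0.2],[0,0,0,0,0,0]]'
python3 - <<'E'
from h import *; from rig import telemetry as t
from scipy.spatial.transform import Rotation as Ro
s=t.state(); q=s['ee_rot']; M=Ro.from_quat(np.r_[q[1:],q[0]]).as_matrix(); print(s['joints'][5],s['tool_pos'],M.round(3))
piv=np.array([.5926,-.1521]); u=np.array([-.1423,-.0541]); u/=np.linalg.norm(u)
Rr=np.r_[piv+.155*u,.108]; print(Rr, (M.T@(Rr-s['tool_pos'])/.03).round(3), "radial dir",u)
p,_=optics.snapshot("side"); cv2.imwrite("pics/s1.png",cv2.resize(p[60:300,110:400,::-1],None,fx=2.4,fy=2.4))
E
```

```text
tool_pos: [0.4492, -0.2075, 0.1812]
tool_pos: [0.4492, -0.2075, 0.1813]
time: 3.6
tool_pos: [0.4494, -0.2072, 0.1812]
ee_rot: [0.0, -0.181, 0.984, -0.0]
contact_force: [0.0, -0.3, 0.4]
gripper_width: 0.085
finger_force: 0.0
-0.7956082612105025 [ 0.44942138 -0.20722764  0.18120012] [[-0.935 -0.356  0.   ]
 [-0.356  0.935 -0.   ]
 [-0.    -0.    -1.   ]]
[ 0.44771734 -0.20718188  0.108     ] [0.053 0.022 2.44 ] radial dir [-0.93472686 -0.35536699]
```

View pics/s1.png

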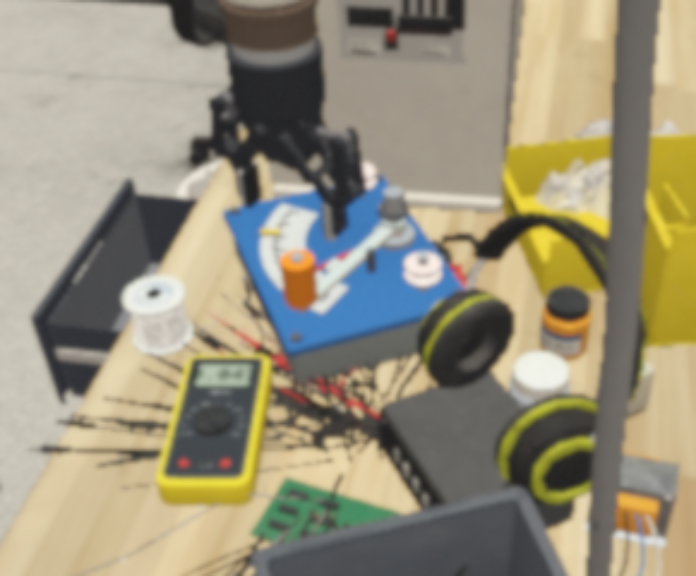

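The fingers straddle the roller: fingertips at crop (243,190) and (335,215), roller top at (298,258). I lower now, then close gently.

```bash
python3 -m creep '[[0.05,0.02,0.4,0,0,0],[0,0,0.4,0,0,0],[0,0,0.4,0,0,0],[0,0,0.4,0,0,0],[0,0,0.4,0,0,0],[0,0,0.4,0,0,0],[0,0,0,0,0,0],[0,0,0,0,0,0]]' 1
python3 -m creep '[[0,0,0,0,0,0],[0,0,0,0,0,0],[0,0,0,0,0,0],[0,0,0,0,0,0],[0,0,0,0,0,0],[0,0,0,0,0,0],[0,0,0,0,0,0],[0,0,0,0,0,0],[0,0,0,0,0,0],[0,0,0,0,0,0]]' -1 30
```

```text
time: 4.32
tool_pos: [0.4477, -0.2064, 0.1086]
ee_rot: [-0.001, -0.181, 0.983, 0.0]
contact_force: [-0.4, 0.0, 0.7]
gripper_width: 0.0855
finger_force: 0.0
time: 5.15
tool_pos: [0.4487, -0.2066, 0.1096]
ee_rot: [0.0, -0.182, 0.983, -0.0]
contact_force: [-1.4, 0.5, 5.0]
gripper_width: 0.0314
finger_force: 30.8
```

Gripped at 31.4 mm, which matches the 32 mm roller. I drive along the arc to about 0.58 rad and then measure.

```bash
python3 -m creep '[[-0.006,0.248,0,0,0,0.4],[-0.006,0.248,0,0,0,0.4],[-0.006,0.248,0,0,0,0.4],[-0.006,0.248,0,0,0,0.4],[-0.006,0.248,0,0,0,0.4],[-0.006,0.248,0,0,0,0.4],[-0.006,0.248,0,0,0,0.4],[-0.006,0.248,0,0,0,0.4],[-0.006,0.248,0,0,0,0.4],[-0.006,0.248,0,0,0,0.4],[-0.006,0.248,0,0,0,0.4],[-0.006,0.248,0,0,0,0.4]]'
python3 -m creep '[[0,0,0,0,0,0],[0,0,0,0,0,0],[0,0,0,0,0,0]]'
cat > look.py <<'E'
import sys; from h import *; from rig import telemetry as t
from scipy.spatial.transform import Rotation as Ro
name=sys.argv[1]
xax=np.array([np.cos(-.22867),np.sin(-.22867)]); yax=np.array([-xax[1],xax[0]]); piv=np.array([.59264,-.15207])
def ang(X): v=np.array(X)[:2]-piv; x=v@-xax; y=v@yax; return np.arctan2(y,x)+.6, np.hypot(x,y)
def med(m):
    ys,xs=np.nonzero(m); return np.array([ang(onz("top",u,v,.066)) for u,v in zip(xs,ys)])
s=t.state(); q=s['ee_rot']; M=Ro.from_quat(np.r_[q[1:],q[0]]).as_matrix()
print("tcp",ang(s['tool_pos']),s['tool_pos'].round(4),"F tool",(M.T@s['contact_force']).round(1),"J6",s['joints'][5].round(2),"tool x vs radial",round(ang(piv+M[:2,0])[0],3))
p,_=optics.snapshot("top"); cv2.imwrite(f"pics/{name}.png",cv2.resize(p[145:250,160:285,::-1],None,fx=5.6,fy=5.6,interpolation=cv2.INTER_CUBIC))
box=(180,175,232,222)
N=med(mask(p,(0,130,90),(5,255,255),box)|mask(p,(172,130,90),(180,255,255),box))
if len(N): print("needle",len(N),np.median(N,0),N.min(0),N.max(0))
F=med(mask(p,(21,130,120),(35,255,255),(180,205,200,222)))
if len(F): print("flag",len(F),F.mean(0))
E
python3 look.py t1
```

```text
time: 6.15
tool_pos: [0.4415, -0.1187, 0.1096]
ee_rot: [0.0, 0.106, 0.994, -0.001]
contact_force: [-2.0, -1.9, 6.5]
gripper_width: 0.031
finger_force: 31.1
time: 6.4
tool_pos: [0.4414, -0.1189, 0.1096]
ee_rot: [0.0, 0.104, 0.995, -0.001]
contact_force: [-3.7, -1.7, 7.1]
gripper_width: 0.0313
finger_force: 31.1
tcp (np.float64(0.5874518029733341), np.float64(0.15483258154158022)) [ 0.4414 -0.1189  0.1096] F tool [ 3.3 -2.4 -7.1] J6 -0.05 tool x vs radial 0.581
needle 25 [0.81626769 0.0582111 ] [0.78268025 0.03689377] [0.88820178 0.07727352]
```

View pics/t1.png

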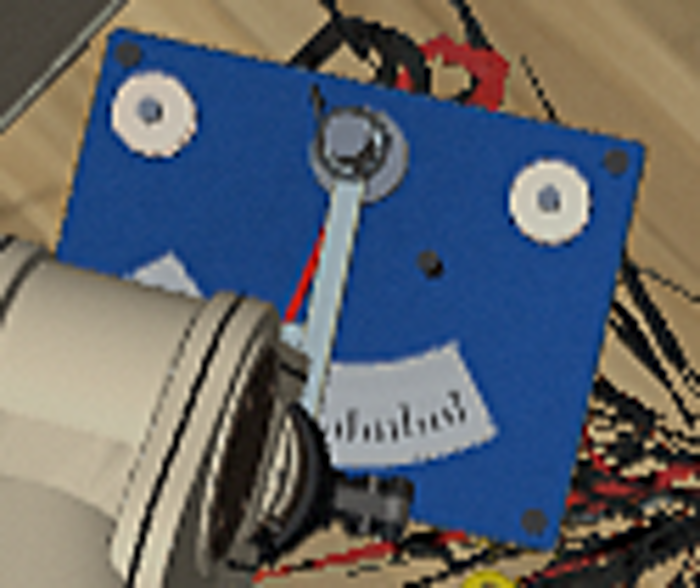

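The top view shows the arm swung and the needle's inner part visible between crop (325,230) and (290,320), with the tip and flag hidden by the wrist. I refine the pivot using the plate corners as well, since the driven angle depends on it.

```bash
python3 - <<'E'
from h import *
p=np.load("top0.npz")["p"]
m=mask(p,(100,130,50),(125,255,255),(160,140,285,250))
c=max(cv2.findContours(m,0,2)[0],key=cv2.contourArea); hull=cv2.convexHull(c)
corn=cv2.boxPoints(cv2.minAreaRect(hull)); a4=cv2.approxPolyDP(hull,6,True)[:,0]
print(corn.tolist(),a4.tolist())
W=np.array([onz("top",160+x/5.6-.41,145+y/5.6-.41,.06)[:2] for x,y in [(110,28),(645,145),(552,552),(15,433)]]) # +x+y, +x-y, -x-y, -x+y
print("sides",[np.linalg.norm(W[i]-W[i-3]).round(4) for i in range(4)])
pa=onz("top",186.96,165.24,.1)[:2]; pb=onz("top",257.69,180.55,.1)[:2]
post=onz("top",160+350/5.6-.41,145+141/5.6-.41,.118)[:2]
O=np.array([[95,125],[95,-125],[-95,-125],[-95,125],[55,90],[55,-90],[60,0]])/1000.
A=np.vstack([W,pa,pb,post]); 
def fit(O,A):
    M,_=cv2.estimateAffinePartial2D(O,A,method=cv2.LMEDS); 
    z=(A-A.mean(0))@[1,1j]; w=(O-O.mean(0))@[1,1j]; k=(w.conj()@z)/(w.conj()@w); return k
k=fit(O,A); print("scale",abs(k),"yaw",np.angle(k))
Ob,Ab=O.mean(0)@[1,1j],A.mean(0)@[1,1j]
inv=lambda X:(Ab*0+(np.array(X)@[1,1j]-Ab)/k+Ob)
for X in A: print((inv(X)*1000).round(1))
def ang(X): v=inv(X)-.06; v=-v; return -np.angle(v)+.6, abs(v)
R=onz("top",244.46,227.94,.125)[:2]; print("roller",ang(R)); 
F=onz("top",190.83,213.43,.066)[:2]; print("flag",ang(F))
pv=A.mean(0)@[1,1j]+k/abs(k)*(.06-Ob); print("pivot w",pv)
# robot-side pivot: through home & current tcp, r=.155
h=np.array([.4487,-.2066]);n=np.array([.4414,-.1189]); mid=(h+n)/2; d=n-h; L=np.linalg.norm(d); nn=np.array([d[1],-d[0]])/L
P=mid+nn*np.sqrt(.155**2-L*L/4); print("robot pivot",P,"swing",2*np.arcsin(L/2/.155))
E
```

```text
[[161.97837829589844, 221.49510192871094], [178.55992126464844, 148.53636169433594], [274.9017333984375, 170.43223571777344], [258.3201904296875, 243.39097595214844]] [[181, 150], [274, 171], [258, 242], [163, 221]]
sides [np.float64(0.2484), np.float64(0.188), np.float64(0.2459), np.float64(0.188)]
scale 0.987910044785753 yaw -0.23127736073575703
(95.5+126.9j)
(95.5-124.5j)
(-94.8-124j)
(-94.8+124.9j)
(54.4+89.1j)
(54.8-90.8j)
(59.4-1.4j)
roller (np.float64(0.002039052306862188), np.float64(0.1549053289231919))
flag (np.float64(1.0561568712338167), np.float64(0.13204616504507616))
pivot w (0.5935940664184206-0.15141020837170152j)
robot pivot [ 0.59316098 -0.15042149] swing 0.5756796770481641
```

All fits within about 2 mm: roller at 0.002 rad, flag at 1.056, so the arm target is about 0.863. The robot-side swing is 0.576 rad. I go to about 0.84 and look.

```bash
python3 -m creep '[[-0.006,0.248,0,0,0,0.4],[-0.006,0.248,0,0,0,0.4],[-0.006,0.248,0,0,0,0.4],[-0.006,0.248,0,0,0,0.4],[-0.006,0.248,0,0,0,0.4],[-0.002,0.124,0,0,0,0.2],[0,0,0,0,0,0],[0,0,0,0,0,0],[0,0,0,0,0,0]]'
sed -i 's/-.22867/-.23128/g; s/\[.59264,-.15207\]/[.5933,-.1509]/' look.py
python3 look.py t2; python3 - <<'E'
from h import *
p,_=optics.snapshot("side"); cv2.imwrite("pics/s2.png",cv2.resize(p[110:230,190:320,::-1],None,fx=5,fy=5,interpolation=cv2.INTER_CUBIC))
E
```

```text
time: 7.2
tool_pos: [0.4548, -0.0802, 0.1096]
ee_rot: [-0.0, 0.234, 0.972, -0.0]
contact_force: [-2.9, -0.5, 8.0]
gripper_width: 0.0311
finger_force: 31.2
tcp (np.float64(0.8406410386987575), np.float64(0.15554442795328194)) [ 0.4548 -0.0802  0.1096] F tool [ 2.3 -1.8 -8. ] J6 0.3 tool x vs radial 0.842
needle 38 [1.05662143 0.07169392] [1.02265037 0.04047027] [1.11006182 0.11373053]
```

View pics/s2.png

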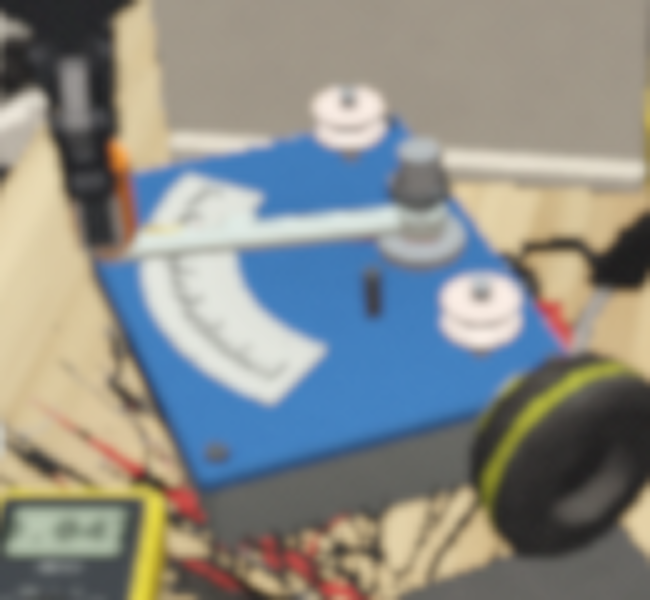

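View pics/t2.png

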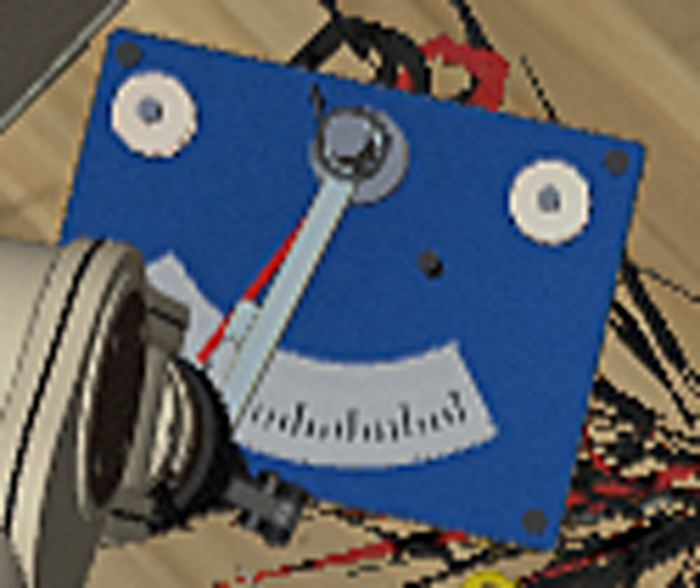

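The side view shows the arm over the scale with the roller in the jaws at crop (120,200). The top view shows the needle out to crop (200,360), close to the flag's inner tip at about (190,367). Next I compare the needle line with the flag in the same image frame.

```bash
cat > cmp.py <<'E'
from h import *
p,_=optics.snapshot("top"); box=(180,175,232,222)
n=mask(p,(0,110,80),(6,255,255),box)|mask(p,(171,110,80),(180,255,255),box)
P0=np.load("top0.npz")["p"]; f=mask(P0,(21,110,110),(35,255,255),(180,205,200,222))
g=lambda m:np.array([onz("top",u,v,.066)[:2] for v,u in np.argwhere(m)])
N,F=g(n),g(f); fc=F.mean(0)
vx,vy,x,y=cv2.fitLine(N.astype(np.float32),cv2.DIST_HUBER,0,.01,.01).ravel(); d=np.array([vx,vy]); c=np.array([x,y])
w=fc-c; print("flag centre off needle line mm",1000*(d[0]*w[1]-d[1]*w[0]),"dir",d,"along",d@w, "needle n",len(N))
for nm,pv in [("cam",(.59359,-.15141)),("robot",(.59316,-.15042)),("pulley",(.59264,-.15207))]:
    v=N-pv; r=np.hypot(*v.T); a=np.unwrap(np.arctan2(v[:,1],v[:,0])%6.283); u=fc-pv; af=np.arctan2(u[1],u[0])%6.283
    print(nm,"needle minus flag, clockwise rad",[round(af-np.median(a[(r>l)&(r<h)]),3) for l,h in [(.05,.08),(.08,.12)]],"rmax",r.max())
E
python3 cmp.py
```

```text
flag centre off needle line mm 1.537608669826964 dir [ 0.7928869  -0.60936886] along -0.05246700595641155 needle n 41
cam needle minus flag, clockwise rad [np.float64(0.003), np.float64(-0.004)] rmax 0.11427200344021934
robot needle minus flag, clockwise rad [np.float64(-0.001), np.float64(-0.003)] rmax 0.11332672916526433
pulley needle minus flag, clockwise rad [np.float64(0.011), np.float64(-0.002)] rmax 0.11393104532431446
```

The needle is within about 1.5 mm of the flag, slightly short. I advance 0.01 rad and hold for over a second.

```bash
python3 -m creep '[[0,0.05,0,0,0,0.08],[0,0,0,0,0,0],[0,0,0,0,0,0],[0,0,0,0,0,0],[0,0,0,0,0,0],[0,0,0,0,0,0],[0,0,0,0,0,0],[0,0,0,0,0,0],[0,0,0,0,0,0],[0,0,0,0,0,0],[0,0,0,0,0,0],[0,0,0,0,0,0]]'; python3 cmp.py; python3 -m creep '[[0,0,0,0,0,0],[0,0,0,0,0,0],[0,0,0,0,0,0],[0,0,0,0,0,0],[0,0,0,0,0,0],[0,0,0,0,0,0],[0,0,0,0,0,0],[0,0,0,0,0,0],[0,0,0,0,0,0],[0,0,0,0,0,0],[0,0,0,0,0,0],[0,0,0,0,0,0]]'
```

```text
time: 8.35
tool_pos: [0.4555, -0.0789, 0.1096]
ee_rot: [-0.0, 0.239, 0.971, -0.0]
contact_force: [-3.1, -0.5, 8.2]
gripper_width: 0.0314
finger_force: 31.2
flag centre off needle line mm 0.6563543045791064 dir [ 0.7890928  -0.61427397] along -0.051586500842375566 needle n 38
cam needle minus flag, clockwise rad [np.float64(0.006), np.float64(0.003)] rmax 0.1138512430151095
robot needle minus flag, clockwise rad [np.float64(0.005), np.float64(0.001)] rmax 0.11289017437251771
pulley needle minus flag, clockwise rad [np.float64(0.018), np.float64(0.004)] rmax 0.11354486847962444
time: 9.4
tool_pos: [0.4555, -0.0789, 0.1096]
ee_rot: [-0.0, 0.239, 0.971, -0.0]
contact_force: [-3.2, -0.5, 7.7]
gripper_width: 0.0312
finger_force: 31.2
```

Held for two seconds with the needle on the flag to within 1 mm. Now I ease back gently, still gripping, and check the needle.

```bash
python3 -m creep '[[-0.006,-0.248,0,0,0,-0.4],[-0.006,-0.248,0,0,0,-0.4],[-0.006,-0.248,0,0,0,-0.4],[-0.006,-0.248,0,0,0,-0.4],[-0.006,-0.248,0,0,0,-0.4],[-0.006,-0.248,0,0,0,-0.4],[-0.006,-0.248,0,0,0,-0.4],[-0.006,-0.248,0,0,0,-0.4],[-0.006,-0.248,0,0,0,-0.4],[-0.006,-0.248,0,0,0,-0.4],[-0.006,-0.248,0,0,0,-0.4],[-0.006,-0.248,0,0,0,-0.4]]'
python3 -m creep '[[0,0,0,0,0,0]]' | tail -3; python3 look.py t3; python3 cmp.py
```

```text
time: 10.4
tool_pos: [0.439, -0.166, 0.1096]
ee_rot: [0.0, -0.047, 0.999, -0.001]
contact_force: [-0.6, -0.5, 5.2]
gripper_width: 0.031
finger_force: 31.0
contact_force: [-0.4, 0.6, 6.6]
gripper_width: 0.0314
finger_force: 31.1
tcp (np.float64(0.26800290404655924), np.float64(0.15497163242142958)) [ 0.4391 -0.1665  0.1096] F tool [ 0.3  0.6 -6.6] J6 -0.46 tool x vs radial 0.275
needle 32 [1.07437381 0.04495836] [1.03042428 0.02089875] [1.14507048 0.06739923]
flag centre off needle line mm 1.3145020706425425 dir [ 0.79075295 -0.6121354 ] along -0.08358103779887636 needle n 32
cam needle minus flag, clockwise rad [np.float64(0.008), np.float64(nan)] rmax 0.06794464095743377
robot needle minus flag, clockwise rad [np.float64(0.003), np.float64(nan)] rmax 0.0669906494901607
pulley needle minus flag, clockwise rad [np.float64(0.018), np.float64(nan)] rmax 0.06762785300894929
  return _methods._mean(a, axis=axis, dtype=dtype,
  ret = ret.dtype.type(ret / rcount)
```

View pics/t3.png

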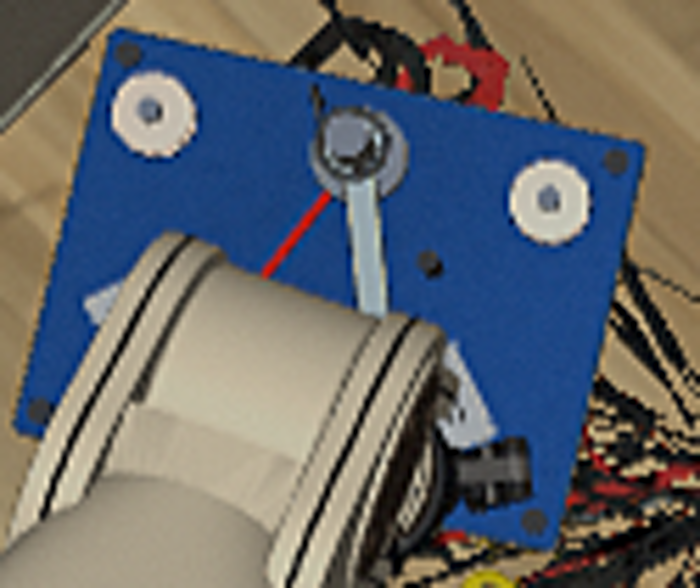

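The needle has stayed where it was left (line from crop (330,195) to (265,275)), and the arm is at about 0.27 rad. I ease it the rest of the way, slowing near the stop.

```bash
python3 -m creep '[[-0.006,-0.248,0,0,0,-0.4],[-0.006,-0.248,0,0,0,-0.4],[-0.006,-0.248,0,0,0,-0.4],[-0.006,-0.248,0,0,0,-0.4],[-0.002,-0.124,0,0,0,-0.2],[-0.002,-0.124,0,0,0,-0.2],[0,-0.062,0,0,0,-0.1],[0,-0.062,0,0,0,-0.1],[0,-0.05,0,0,0,-0.08],[0,0,0,0,0,0],[0,0,0,0,0,0],[0,0,0,0,0,0]]'; python3 - <<'E'
from h import *; from rig import telemetry as t
from scipy.spatial.transform import Rotation as Ro
s=t.state(); q=s['ee_rot']; M=Ro.from_quat(np.r_[q[1:],q[0]]).as_matrix()
print((M.T@(np.array([.4487,-.2066,.1096])-s['tool_pos'])*1000).round(2),(M.T@s['contact_force']).round(1))
E
```

```text
time: 11.58
tool_pos: [0.4487, -0.2066, 0.1096]
ee_rot: [0.0, -0.182, 0.983, -0.0]
contact_force: [-1.2, -1.4, 6.3]
gripper_width: 0.0314
finger_force: 31.0
[0.   0.03 0.01] [ 1.6 -0.9 -6.3]
```

Back at the home pose. I open, rise, and move clear to look.

```bash
python3 -m creep '[[0,0,0,0,0,0],[0,0,0,0,0,0],[0,0,0,0,0,0],[0,0,0,0,0,0],[0,0,0,0,0,0],[0,0,0,0,0,0],[0,0,0,0,0,0],[0,0,0,0,0,0],[0,0,0,0,0,0],[0,0,0,0,0,0]]' 1 | tail -3
python3 -m creep '[[0,0,-0.4,0,0,0],[0,0,-0.6,0,0,0],[0,0,-0.8,0,0,0],[0,0,-0.8,0,0,0],[0,0,-0.8,0,0,0],[0,0,-0.8,0,0,0],[0.5,-0.7,-0.3,0,0,0],[0.5,-0.7,0,0,0,0],[0.5,-0.7,0,0,0,0],[0.5,-0.7,0,0,0,0],[0.5,-0.7,0,0,0,0],[0.5,-0.7,0,0,0,0]]'
python3 -m creep '[[0.5,-0.7,0,0,0,0],[0.5,-0.7,0,0,0,0],[0.5,-0.7,0,0,0,0],[0,0,0,0,0,0],[0,0,0,0,0,0]]'
python3 look.py t4; python3 cmp.py
```

```text
contact_force: [-0.5, -0.8, 0.6]
gripper_width: 0.0851
finger_force: 0.0
time: 13.42
tool_pos: [0.409, -0.3573, 0.2441]
ee_rot: [0.0, -0.182, 0.983, -0.0]
contact_force: [1.1, 0.5, 0.3]
gripper_width: 0.0854
finger_force: 0.0
time: 13.83
tool_pos: [0.3893, -0.4322, 0.2434]
ee_rot: [-0.0, -0.181, 0.984, 0.0]
contact_force: [-0.4, -0.0, -0.1]
gripper_width: 0.0851
finger_force: 0.0
tcp (np.float64(-0.5745793394594513), np.float64(0.34751371129822467)) [ 0.3893 -0.4322  0.2434] F tool [0.4 0.1 0.1] J6 -1.2 tool x vs radial 0.005
needle 63 [1.06207772 0.06739923] [1.03042428 0.02089875] [1.14507048 0.113303  ]
flag 22 [1.05194313 0.13069796]
flag centre off needle line mm 0.7408855205715236 dir [ 0.7867636 -0.6172544] along -0.061996588221152005 needle n 63
cam needle minus flag, clockwise rad [np.float64(0.006), np.float64(-0.0)] rmax 0.1138512430151095
robot needle minus flag, clockwise rad [np.float64(0.003), np.float64(-0.001)] rmax 0.11289017437251771
pulley needle minus flag, clockwise rad [np.float64(0.018), np.float64(0.002)] rmax 0.11354486847962444
```

View pics/t4.png

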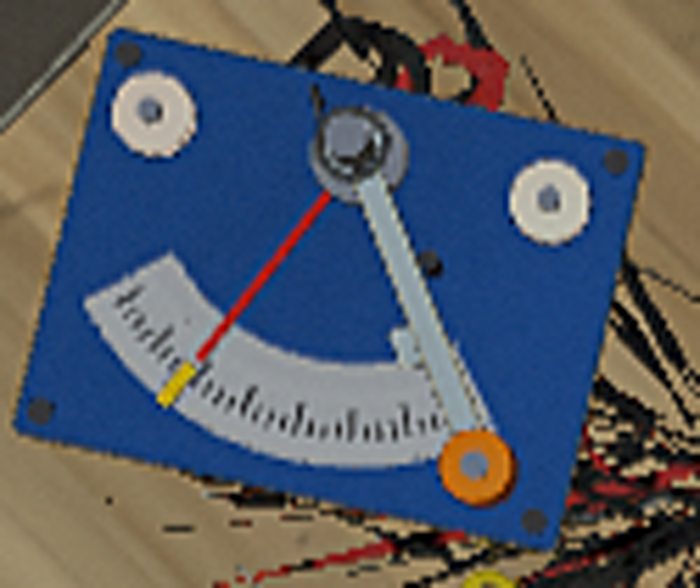

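The picture shows the needle tip at crop (200,358) meeting the flag's inner tip at (190,367) in line, and the roller back at (477,467) exactly as at the start. Handing in.

```bash
python3 -c "
from rig import arm
print(arm.finish_job())"
```

```text
the job is handed in; nothing more can be done
None
```

I handed the job in at about 14 s: the needle was driven to the flag and held for about 2 s, then the arm was eased back to its stop in the jaws; the last picture has the needle within about 1 mm of the flag and the robot clear of the bench, but no verdict came back.

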